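# Lock the indexing turntable with the box square to the bolt

### The job

The greyboard box on the indexing turntable is about to be sanded: with your fingertips, push the turntable round until one of the box's two long sides faces the sliding bolt, so that the locking disc's slot there lines up with it, then push the bolt fully home into that slot, until its thumb tab comes up against the guide. Lift and carry nothing: the brass weight stays standing in the box and the other things on the bench stay where they are.

Things in the scene. Friction and masses are not known exactly. Their poses are not given: they have to be found in the camera images.
- station: fixed base of the bench indexing turntable: a grey round foot plate with a tongue carrying the bolt's guide. Origin: on the turntable's axis, at the height of the work surface; z up; +y from the axis along the bolt (the bolt lies on the +y side and slides towards -y). The guide is an aluminium block 46 mm wide in x, from y = 124 to 150 mm, its top at 44 mm
- turntable (a joint): angle of the turning part about the vertical axis, rad, growing anticlockwise seen from above. Turns both ways with light friction (about 0.25 N m) and stays where it is left. At 0, and each half turn (pi) from there, a long side of the box faces the bolt; at the quarter turns between, a short side does
- disc_top (a point): centre of the top of the turning steel locking disc, 38 mm above the work surface; axes turn with it. The disc is 230 mm in diameter and 13 mm thick and has four equal open slots in its rim, 27 mm wide and 30 mm deep, one in front of the middle of each side of the box. On it lies a round plywood platform 162 mm across, top at 46 mm
- box_mid (a point): centre of the underside of the box, 46 mm above the work surface on the turntable's axis; turns with it. An open-topped greyboard box, held fast on the platform by corner angles, 116 mm long (its x), 72 mm wide (its y) and 45 mm high, rim at 91 mm, walls and floor 3 mm
- post_a (a point): centre of the top of one turning post: an upright black cylinder 20 mm in diameter, fixed on the disc, from 38 to 88 mm above the work surface, 98 mm from the axis, 60 degrees anticlockwise from the box's +x axis. Its axes are the box's
- post_b (a point): centre of the top of the other, equal turning post, straight across the axis from the first
- bolt (a joint): how far the bolt is pushed in towards the axis, m: 0 drawn fully back, 0.032 fully home (its stop). About 2.5 N of friction; stays where it is left. A flat steel bar 22 mm wide, 12 mm thick, level with the disc. Its tapered nose enters a slot lined up within about 6 mm at the rim and centres it; otherwise it stops against the rim after about 6 mm
- tab_top (a point): middle of the top edge of the bolt's upturned thumb tab, an upright steel plate 34 mm wide (x), 6 mm thick (y), from 25 to 79 mm above the work surface. This point is on the face away from the axis, the face to push, 188 mm from the axis with the bolt at 0. Axes as the base's; push along -y
- bolt_nose (a point): middle of the bolt's nose end (10 mm wide there, full width 10 mm further back), 121 mm from the axis with the bolt at 0
- weight: loose brass bookbinder's weight standing on the box's floor, 48 mm in diameter at the foot, 44 mm high with a knob, about 0.55 kg; origin at the centre of its underside (49 mm above the work surface); rides round with the box
- sanding_block: loose red rubber sanding block with a steel clamp, 85 x 55 x 33 mm, origin under its centre; leave alone
- tape_roll: loose roll of masking tape lying flat, 90 mm in diameter, 25 mm high, origin under its centre; leave alone
- glue_jar: loose white jar, 60 mm in diameter, 80 mm high, origin under its centre; leave alone
- thread_spool: loose upright spool, 40 mm in diameter, 50 mm high, origin under its centre; leave alone
- paste_brush: loose brush lying along its x, 190 mm long, 42 mm wide, 20 mm high, origin under its middle; leave alone
- awl: loose awl lying along its x, 140 mm long, 26 mm thick, origin under its middle; leave alone
- box_lid: loose greyboard lid lying upside down, 122 x 78 x 18 mm, origin under its centre; leave alone
There are look-alikes about, which are no part of the job. Leave any grey or purple look-alike of the weight alone.

How it is judged (in metres and radians):
On the way, in this order (a step that is already met when the one before it is completed fails the run):
1. a long side of the box faces the bolt, its slot lined up, while the bolt is still drawn back (angle between the x axis of box_mid and the x axis of station, either way round below 0.12 rad and value of joint bolt below 0.012 m), for 0.2 s.
2. the bolt is pushed fully home in the slot (angle between the x axis of box_mid and the x axis of station, either way round below 0.05 rad and value of joint bolt above 0.029 m), for 0.2 s.
At the end, for the whole second after the job is handed in: a long side of the box faces the bolt (within 0.05 rad), the bolt is home in that slot (within 3 mm of its stop), the turntable is at rest, the brass weight stands upright on the box's floor, and no other loose thing is more than 20 mm from where it began (all of step 2 and velocity of joint turntable between -0.05 and 0.05 rad/s and horizontal distance between weight and box_mid below 0.045 m and height (world z) of weight below 0.056 m and angle between weight's own z axis and vertical below 0.15 rad and distance of each of sanding_block, tape_roll, glue_jar, thread_spool, paste_brush, awl, box_lid from where it was at the start of the episode below 0.02 m); the robot touches nothing.
It fails at once if the brass weight is lifted off the box's floor (by more than 15 mm) or tipped over (height (world z) of weight above 0.064 m or angle between weight's own z axis and vertical above 0.5 rad).
It fails at once if another loose thing on the bench is lifted, carried or pushed away (by more than 20 mm) (distance of any of sanding_block, tape_roll, glue_jar, thread_spool, paste_brush, awl, box_lid from where it was at the start of the episode above 0.02 m).
It also fails if it takes over 48 s, if anything falls off the work surface, if the arm or the gripper's body presses on something with over 40 N, if the wrist force passes 120 N, or if a joint passes its speed limit or range.

### The arm

A 6-joint arm with a two-finger parallel gripper is mounted at the origin on the work surface. World frame = base frame: x ahead of the robot, y to its left, z up, the work surface at z = 0. Lengths are in m, angles in degrees, forces in N, time in s.
With the tool pointing down it reaches from about 0.25 to 0.725 m from the base axis. Payload 9.7 kg.
Tool frame: the origin (TCP) lies at the very end of the fingers, on their centre line; the grasp point (between the pads) lies 19 mm behind it; y points along the fingers, x is the direction in which the jaws open and shut, and the axes are right-handed (so a half turn about y gives the same grasp; the last joint's range is limited). The gripper opens to 85 mm and grips with 20 to 120 N. Pads are 22 mm wide; open, the fingers measure 114 mm over their backs; the gripper's body (76 mm by 85 mm) begins 54 mm behind the grasp point. The pads swing forward as they close: fully open they stand 13 mm farther back than shut.
Start: joints at [-66.635, 4.979, 10.078, 95.1, 0, 90], TCP at [0.218, -0.505, 0.231] pointing down, gripper open.
Joint ranges: [-179.16, 179.16], [-48.56, 103.87], [-65.8, 70.77], [-126.05, 130.52], [-82.76, 87.17], [-180, 180]. Speed limits (degrees/s): [127.2, 127.2, 147.25, 180, 180, 180].

### API

Orientations are given as [roll, pitch, yaw] about the fixed x, y, z axes, in that order (R = Rz(yaw) Ry(pitch) Rx(roll)).
In Python, from workcell import bot gives the robot as it stands.
- The arm moves only by the shell command python3 -m jog 'ROWS' [FORCE]. ROWS is JSON, a list of rows, each a list of 7 numbers: the closure, from 0 (fully open) to 1 (shut), then the shift along the world's x, y, z in units of 25 mm (1.0 is 25 mm), then the turn, a rotation vector about the world's x, y, z in units of 5 degrees (1.0 is 5 degrees). A call has 1 to 5 rows; each row is the pose to reach, as a shift and turn from the pose commanded when the call began; what a row does not reach only later rows make up. A row lasts 1/10 s, in which the tool goes at most 50 mm and 8.59 degrees, less where a joint would pass 70% of its speed; a pose out of reach is approached as far as the arm can. A call with a gripper value outside its range is refused whole. The fingers move at their own pace and stop on an object; FORCE is the grip in N (left out, the last holds). Time passes only in rows, so rows that repeat a pose let the fingers close. It gives the time, the measured TCP pose, the force and the opening at its end, in the units of the state.
- bot.get_obs(): the state, without advancing time (a new reading comes with each control period).
- bot.camera(name): name is "scene" or "top" or "wrist"; returns (picture, depth): 400x640x3 uint8, red, green, blue; 400x640 float32, m along the optical axis (not along the pixel's ray), 0 where there is no reading.
- bot.camera_model(name): a dict with "fx", "fy", "cx", "cy" (pixels), "rvec" (rotation vector, rad) and "tvec" (3), from world to camera coordinates, as OpenCV has them; the wrist camera has in their place "tool_from_camera" (4x4, takes a point from camera to tool coordinates, whose origin is the TCP and whose axes are the tool frame's). Camera axes: x right, y down, z forward; pixel columns grow to the right and rows downward; lengths in m; the calibration is good to about 2 mm. The wrist camera is an equidistant fisheye: a pixel r from the principal point sees the ray r / f radians off the axis. A picture is of the moment at which its call begins: read the wrist's pose just before it. camera_model takes no time and is no camera call.
- bot.job_done(): hands the job in, once; it reports no verdict.
Trained networks look in the newest picture that a camera, given by its name, has taken for a name from the list of things; names that differ only in an ending like _2 or _b are one class to them, and where a whole thing is asked for, a point or a joint stands for the part that bears it (a point fixed in the world has none). Each returns a list of dicts, best first, with "conf" (0 to 1); they miss things now and then, are a little off and sometimes report something else, mostly with a low value. They report only what shows in the picture. A call takes as long as a camera call. They do not tell look-alikes from the thing itself.
- bot.regions_of(camera, label): "pixels" (400x640 bool, what is visible of it) and "point" ([row, column] in pixels, amid what is visible of it).
The state is a dict: "time": time; "q": joint angles; "qd": joint speeds; "joint_efforts": joint torques, N m; "ee_pos": TCP position; "tcp_rot": TCP orientation; "wrist_force": force on the tool from outside, world axes, zero at the start; "torque": the same for the moment, N m; "opening": finger opening in m.
Only numpy, scipy, OpenCV 4.12 (cv2) and the standard library are available. Lean on these libraries where they do the work, as an engineer would, in place of code of your own. Each camera call takes 0.05 s, during which the arm holds its last target. There are 200 camera calls.

## Working session

There is one attempt and no reset: what is moved stays moved. The work goes in short steps, Python scripts to look and compute and a shell command to move; the robot and the scene stay as the last step left them, time stands still between calls to the robot, and variables do not carry over. Pictures are saved under pics/ and viewed, about 8 in all and at most 12, crops included, and the job is handed in when it is done.

```bash
mkdir -p pics; cat > h.py <<'E'
import numpy as np, cv2
from workcell import bot
def cloud(name):
    im,d=bot.camera(name); m=bot.camera_model(name)
    v,u=np.mgrid[:400,:640]
    P=np.stack([(u-m['cx'])/m['fx']*d,(v-m['cy'])/m['fy']*d,d],-1)
    R=cv2.Rodrigues(np.array(m['rvec'],float))[0]
    W=(P-np.array(m['tvec']).ravel())@R
    W[d==0]=np.nan
    return im,W
def save(n,im): cv2.imwrite('pics/'+n,im[...,::-1])
E
python3 - <<'E'
from h import *
ims=[]
for c in('top','scene'):
    im,W=cloud(c); save(c+'1.png',im)
    np.save(c+'.npy',W)
    for l in ('turntable','post_a','bolt','tab_top','station','box_mid','weight','sanding_block','tape_roll','glue_jar','thread_spool','paste_brush','awl','box_lid'):
        for r in bot.regions_of(c,l)[:3]:
            p=W[r['pixels']]; p=p[~np.isnan(p[:,0])]
            if len(p): print(c,l,round(r['conf'],2),np.round(r['point']),'med',np.median(p,0).round(3),'lo',np.percentile(p,2,axis=0).round(3),'hi',np.percentile(p,98,axis=0).round(3))
print(bot.get_obs())
E
```

```text
top turntable 0.8 [218. 284.] med [0.553 0.022 0.044] lo [ 0.46  -0.076  0.033] hi [0.661 0.125 0.091]
top turntable 0.7 [224. 210.] med [0.537 0.198 0.039] lo [0.52  0.145 0.029] hi [0.55  0.209 0.082]
top post_a 0.61 [220. 284.] med [0.553 0.022 0.044] lo [ 0.461 -0.075  0.034] hi [0.661 0.124 0.091]
top tab_top 0.79 [226. 210.] med [0.538 0.2   0.04 ] lo [0.52  0.175 0.015] hi [0.554 0.211 0.082]
top tab_top 0.19 [217. 283.] med [0.552 0.023 0.044] lo [ 0.46  -0.074  0.033] hi [0.659 0.125 0.091]
top station 0.6 [219. 274.] med [0.548 0.039 0.042] lo [ 0.462 -0.073  0.009] hi [0.659 0.196 0.09 ]
top box_mid 0.63 [218. 288.] med [0.553 0.023 0.044] lo [ 0.459 -0.075  0.033] hi [0.66  0.125 0.091]
top weight 0.9 [209. 281.] med [0.56  0.023 0.073] lo [0.542 0.003 0.053] hi [0.585 0.045 0.096]
top weight 0.89 [138. 235.] med [0.754 0.135 0.024] lo [0.739 0.118 0.003] hi [0.779 0.159 0.047]
top weight 0.46 [218. 286.] med [0.554 0.022 0.043] lo [ 0.461 -0.077  0.011] hi [0.663 0.126 0.091]
top sanding_block 0.78 [183. 208.] med [0.65  0.213 0.028] lo [0.611 0.187 0.002] hi [0.694 0.24
[... 3541 characters left out ...]
 [ 0.311 -0.047 -0.001] hi [0.434 0.033 0.021]
{'time': 1.5, 'q': array([-6.66370301e+01,  4.97989086e+00,  1.00789005e+01,  9.50995030e+01,
        1.32237501e-04,  8.99995319e+01]), 'qd': array([-0.03019209, -0.01113909,  0.01306647,  0.03607675, -0.07441522,
        0.16573312]), 'joint_efforts': array([ 1.19454802e-03, -5.20097280e+01,  4.64853609e+01,  1.85060308e-03,
        1.34041369e-05, -1.46886015e-05]), 'ee_pos': array([ 0.21810646, -0.50490767,  0.23128078]), 'tcp_rot': array([-8.99998678e+01,  4.93374822e-04, -6.66365620e+01]), 'wrist_force': array([-0.34067558,  0.12115586,  0.20335009]), 'torque': array([ 0.03031302, -0.03127526,  0.00498155]), 'opening': 0.08554158198982913}
```

View pics/top1.png

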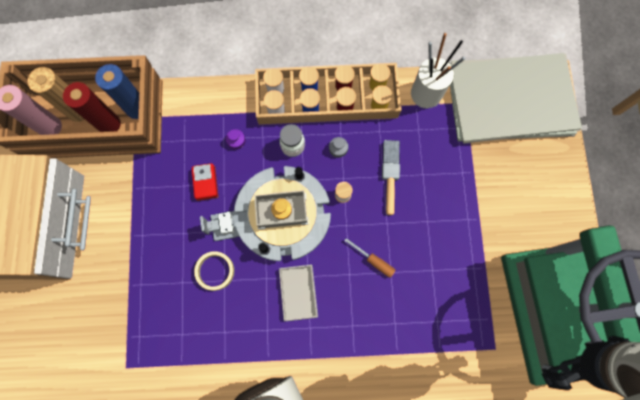

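View pics/scene1.png

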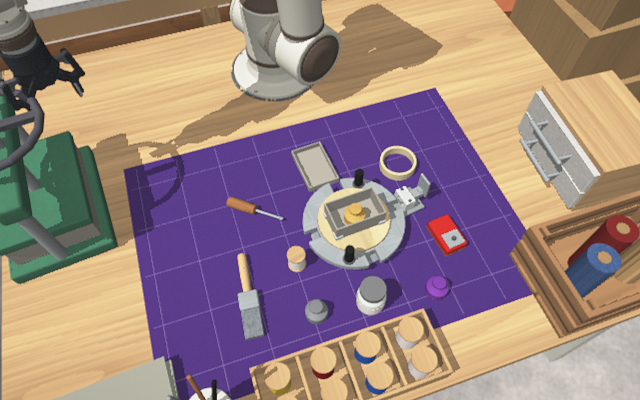

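```bash
python3 - <<'E'
from h import *
from scipy.optimize import least_squares
for c in('top','scene'):
    W=np.load(c+'.npy'); P=W.reshape(-1,3); P=P[~np.isnan(P[:,0])]
    z=P[:,2]; r=np.hypot(P[:,0]-.561,P[:,1]-.022)
    R=P[(z>.086)&(z<.096)&(r<.073)&(r>.03)]
    print(c,'rim',cv2.minAreaRect((R[:,:2]*1000).astype(np.float32)), np.median(R[:,2]))
    a=P[(z>.083)&(z<.094)&(r>.085)&(r<.115)]
    s=a[:,0]>.561
    for k in(s,~s):
        if k.sum(): print(c,'post',k.sum(),((a[k].min(0)+a[k].max(0))/2).round(4),a[k].mean(0).round(4),np.ptp(a[k],axis=0))
    b=P[(z>.033)&(z<.042)&(r>.085)&(r<.12)]
    ang=np.round(np.degrees(np.arctan2(b[:,1]-.022,b[:,0]-.561))/4)
    E=[]
    rb=np.hypot(b[:,0]-.561,b[:,1]-.022)
    for k in np.unique(ang):
        i=np.where(ang==k)[0]
        j=i[rb[i].argmax()]
        if rb[j]>.105: E.append(b[j,:2])
    E=np.array(E)
    f=least_squares(lambda q:np.hypot(E[:,0]-q[0],E[:,1]-q[1])-q[2],[.561,.022,.115],loss='soft_l1',f_scale=.001)
    print(c,'disc',f.x)
    t=P[(z>.06)&(z<.09)&(r>.16)&(r<.215)&(P[:,1]>.15)]
    print(c,'tab',len(t),cv2.minAreaRect((t[:,:2]*1000).astype(np.float32)),t[:,2].max())
    g=P[(z>.041)&(z<.048)&(r>.118)&(r<.156)&(P[:,1]>.1)]
    print(c,'guide',len(g),cv2.minAreaRect((g[:,:2]*1000).astype(np.float32)),g.mean(0))
im=cv2.imread('pics/top1.png')[150:290,180:370]
a=cv2.imread('pics/scene1.png')[150:290,290:480]
cv2.imwrite('pics/crop.png',cv2.resize(np.vstack([im,a]),None,fx=2.1,fy=2.1,interpolation=cv2.INTER_CUBIC))
E
```

```text
top rim ((562.25341796875, 24.864532470703125), (73.77809143066406, 115.98053741455078), 2.8812825679779053) 0.09056114658017542
top post 55 [ 0.6487 -0.0192  0.088 ] [ 0.6485 -0.0197  0.0875] [0.01682784 0.01884059 0.01000963]
top post 63 [0.4752 0.0689 0.0875] [0.4745 0.069  0.0875] [0.0186993  0.01855168 0.00821386]
top disc [0.56219537 0.02497312 0.11445393]
top tab 66 ((536.3341674804688, 207.080078125), (33.537696838378906, 7.374249458312988), 9.413568496704102) 0.08463520200111958
top guide 186 ((543.4249267578125, 158.19964599609375), (46.51772689819336, 29.28412628173828), 7.456328868865967) [0.54219527 0.15954501 0.04412926]
scene rim ((561.8670043945312, 23.151657104492188), (75.15591430664062, 116.8246841430664), 2.9388201236724854) 0.09060235769726599
scene post 69 [ 0.65   -0.0218  0.0874] [ 0.6503 -0.0218  0.0879] [0.01828656 0.01901336 0.0083775 ]
scene post 56 [0.4735 0.0668 0.0886] [0.4753 0.0668 0.0879] [0.02030956 0.01823931 0.01035647]
scene disc [0.56175849 0.02321257 0.11488732]
scene tab 90 ((535.8511352539062, 205.1266632080078), (34.66777801513672, 8.065170288085938), 7.826022148132324) 0.08275410020819529
scene guide 200 ((543.1268310546875, 156.52870178222656), (47.892147064208984, 30.854530334472656), 8.379447937011719) [0.54352014 0.15754303 0.04470779]
```

View pics/crop.png

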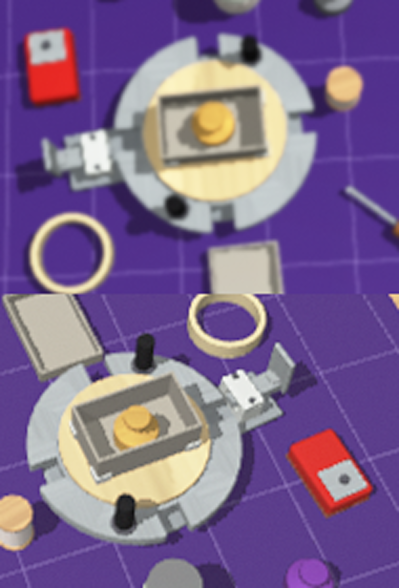

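Both views agree. The axis is at about (0.562, 0.024) and the station yaw is about 8°. The box's long axis is at about 93°, so the turntable must go about 85° clockwise. The posts are at -27° and 153°. I'll push the post at -27° (near (0.649, -0.020)) with shut fingers.

```bash
python3 -m jog '[[1,1.2,1.4,0,0,0,0.6],[1,2.4,2.8,0,0,0,1.2],[1,3.6,4.2,0,0,0,1.8],[1,4.8,5.6,0,0,0,2.4],[1,6,7,0,0,0,2.9]]'
python3 -m jog '[[1,1.2,1.4,0,0,0,0.6],[1,2.4,2.8,0,0,0,1.2],[1,3.6,4.2,0,0,0,1.8],[1,4.8,5.6,0,0,0,2.4],[1,6,7,0,0,0,2.9]]'
python3 -c "
from workcell import bot
o=bot.get_obs();print(o['ee_pos'],o['tcp_rot'],o['q'])"
```

```text
time: 2.0
ee_pos: [0.369, -0.3284, 0.2314]
tcp_rot: [-90.0, -0.0, -52.0]
wrist_force: [0.8, -0.4, -0.6]
opening: 0.0123
time: 2.5
ee_pos: [0.5191, -0.1532, 0.2314]
tcp_rot: [-90.0, -0.0, -37.5]
wrist_force: [2.0, -0.5, 0.5]
opening: -0.0
[ 0.51910503 -0.15315296  0.23144668] [-8.99930998e+01 -2.57637713e-02 -3.75070757e+01] [-1.64362960e+01  3.74037858e+00  8.78081037e+00  9.50139099e+01
 -2.82382076e-03  1.11070778e+02]
```

```bash
python3 -m jog '[[1,1.2,1.4,0,0,0,0.6],[1,2.4,2.8,0,0,0,1.2],[1,3.6,4.2,0,0,0,1.8],[1,4.8,5.6,0,0,0,2.4],[1,5.56,6.4,0,0,0,2.7]]'
python3 -m jog '[[1,0,0,-1.8,0,0,0],[1,0,0,-3.6,0,0,0],[1,0,0,-5.4,0,0,0],[1,0,0,-6.9,0,0,0],[1,0,0,-6.9,0,0,0]]'
```

```text
time: 3.0
ee_pos: [0.6585, 0.008, 0.2306]
tcp_rot: [-90.0, 0.0, -23.9]
wrist_force: [-0.3, -0.0, 0.5]
opening: -0.0001
time: 3.5
ee_pos: [0.6537, 0.0051, 0.0526]
tcp_rot: [-90.2, 0.5, -24.1]
wrist_force: [0.3, 0.6, -1.0]
opening: 0.0001
```

```bash
python3 - <<'E'
import numpy as np
# waypoints: angle of finger about axis, radius 98; rows as shift from (0.658,0.007), yaw -24
p=np.array([.562,.024])
for k in range(0,18):
    a=np.radians(-10-5*k); q=p+.098*np.array([np.cos(a),np.sin(a)]); print(-10-5*k,q.round(4),((q-[.658,.007])/.025).round(2))
E
```

```text
-10 [0.6585 0.007 ] [ 0.02 -0.  ]
-15 [ 0.6567 -0.0014] [-0.05 -0.33]
-20 [ 0.6541 -0.0095] [-0.16 -0.66]
-25 [ 0.6508 -0.0174] [-0.29 -0.98]
-30 [ 0.6469 -0.025 ] [-0.45 -1.28]
-35 [ 0.6423 -0.0322] [-0.63 -1.57]
-40 [ 0.6371 -0.039 ] [-0.84 -1.84]
-45 [ 0.6313 -0.0453] [-1.07 -2.09]
-50 [ 0.625  -0.0511] [-1.32 -2.32]
-55 [ 0.6182 -0.0563] [-1.59 -2.53]
-60 [ 0.611  -0.0609] [-1.88 -2.71]
-65 [ 0.6034 -0.0648] [-2.18 -2.87]
-70 [ 0.5955 -0.0681] [-2.5 -3. ]
-75 [ 0.5874 -0.0707] [-2.83 -3.11]
-80 [ 0.579  -0.0725] [-3.16 -3.18]
-85 [ 0.5705 -0.0736] [-3.5  -3.23]
-90 [ 0.562 -0.074] [-3.84 -3.24]
-95 [ 0.5535 -0.0736] [-4.18 -3.23]
```

```bash
python3 -m jog '[[1,-0.03,-0.33,0,0,0,-0.7],[1,-0.16,-0.66,0,0,0,-1.5],[1,-0.29,-0.98,0,0,0,-2.2],[1,-0.45,-1.28,0,0,0,-3],[1,-0.63,-1.57,0,0,0,-3.7]]'
python3 -m jog '[[1,-0.21,-0.27,0,0,0,-0.7],[1,-0.44,-0.52,0,0,0,-1.5],[1,-0.69,-0.75,0,0,0,-2.2],[1,-0.96,-0.96,0,0,0,-3],[1,-1.25,-1.14,0,0,0,-3.7]]'
python3 -m jog '[[1,-0.3,-0.16,0,0,0,-0.7],[1,-0.62,-0.29,0,0,0,-1.5],[1,-0.95,-0.4,0,0,0,-2.2],[1,-1.28,-0.47,0,0,0,-3],[1,-1.62,-0.52,0,0,0,-3.7]]'
cat >> h.py <<'E'
def meas(c,n=None):
    im,W=cloud(c)
    if n: save(n,im)
    P=W.reshape(-1,3); P=P[~np.isnan(P[:,0])]
    z=P[:,2]; d=P[:,:2]-[.562,.024]; r=np.hypot(*d.T)
    R=P[(z>.087)&(z<.093)&(r<.070)&(r>.03)]
    a=np.degrees(np.arctan2(d[:,1],d[:,0]))
    print(c,'rim',np.round(cv2.minAreaRect((R[:,:2]*1000).astype(np.float32))[1:][0]),cv2.minAreaRect((R[:,:2]*1000).astype(np.float32))[2])
    k=(z>.083)&(z<.091)&(r>.085)&(r<.112)
    for s in (a>0,a<0):
        q=P[k&s]
        if len(q): m=(q.min(0)+q.max(0))/2; print('post',len(q),m.round(4),np.degrees(np.arctan2(m[1]-.024,m[0]-.562)).round(1))
    t=P[(z>.06)&(z<.09)&(r>.14)&(r<.215)&(abs(P[:,0]-.54)<.035)&(P[:,1]>.13)]
    if len(t): print('tab',len(t),t.mean(0).round(4),np.hypot(*(t.mean(0)[:2]-[.562,.024])).round(4))
    return im,W
E
python3 - <<'E'
from h import *
meas('top','t2.png');meas('scene')
print(bot.get_obs()['ee_pos'],bot.get_obs()['tcp_rot'],bot.get_obs()['time'])
E
```

```text
time: 4.0
ee_pos: [0.6424, -0.0338, 0.0615]
tcp_rot: [-89.8, -0.1, -42.8]
wrist_force: [0.2, 3.9, -0.7]
opening: 0.0
time: 4.5
ee_pos: [0.6114, -0.0624, 0.0619]
tcp_rot: [-89.8, -0.1, -61.3]
wrist_force: [1.7, 3.2, 0.1]
opening: 0.0002
time: 5.0
ee_pos: [0.5712, -0.0754, 0.0621]
tcp_rot: [-89.7, -0.0, -79.8]
wrist_force: [2.7, 3.3, 0.6]
opening: -0.0001
top rim [111.  69.] 22.1054630279541
post 55 [0.5751 0.1218 0.0875] 82.4
tab 66 [0.536  0.2059 0.0746] 0.1837
scene rim [117.  74.] 20.823205947875977
post 60 [0.577 0.12  0.087] 81.1
post 17 [ 0.5769 -0.0746  0.0869] -81.4
tab 90 [0.5371 0.2041 0.0727] 0.1818
[ 0.57027685 -0.07584862  0.06170101] [-8.98300784e+01 -5.35061743e-02 -7.96936846e+01] 5.1
```

View pics/t2.png

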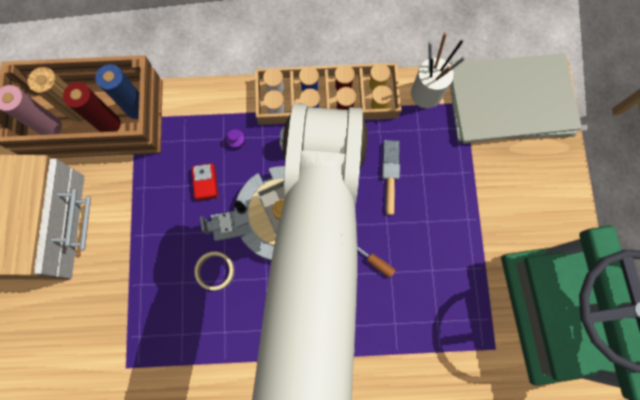

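```bash
python3 -m jog '[[1,-0.25,-0.02,0,0,0,-0.4],[1,-0.5,-0.01,0,0,0,-0.8],[1,-0.75,0,0,0,0,-1.2],[1,-0.92,0.03,0,0,0,-1.2],[1,-0.92,0.03,0,0,0,-1.2]]'
python3 - <<'E'
from h import *
meas('top');meas('scene')
E
```

```text
time: 5.6
ee_pos: [0.547, -0.075, 0.0601]
tcp_rot: [-89.9, -0.0, -85.5]
wrist_force: [0.8, -0.7, 1.1]
opening: 0.0
top rim [117.  54.] 7.416975975036621
post 51 [0.5995 0.1148 0.0872] 67.6
tab 67 [0.536  0.206  0.0742] 0.1838
scene rim [119.  74.] 7.657800674438477
post 65 [0.599  0.1134 0.087 ] 67.5
post 19 [ 0.5548 -0.0749  0.087 ] -94.2
tab 92 [0.5373 0.2039 0.0731] 0.1816
```

```bash
python3 -m jog '[[1,0.4,0,0,0,0,0],[1,0.4,0,1,0,0,0],[1,0.4,0,2.8,0,0,0],[1,0.4,0,4,0,0,1.6],[1,0.4,0,4,0,0,3.2]]'
python3 -m jog '[[1,-0.1,1.3,0,0,0,1.6],[1,-0.2,2.6,0,0,0,3.2],[1,-0.3,3.9,0,0,0,4.8],[1,-0.4,5.2,0,0,0,6.4],[1,-0.5,6.5,0,0,0,8]]'
python3 -m jog '[[1,-0.1,1.3,0,0,0,1.6],[1,-0.2,2.6,0,0,0,3.2],[1,-0.3,3.9,0,0,0,4.8],[1,-0.4,5,0,0,0,6.4],[1,-0.5,5.8,0,0,0,7.5]]'
python3 - <<'E'
from h import *
meas('top');meas('scene','s3.png')
print(bot.get_obs()['ee_pos'],bot.get_obs()['tcp_rot'])
E
```

```text
time: 6.2
ee_pos: [0.5589, -0.0752, 0.1635]
tcp_rot: [-89.7, -0.2, -69.3]
wrist_force: [0.7, -0.1, 0.5]
opening: -0.0002
time: 6.7
ee_pos: [0.5444, 0.0889, 0.1585]
tcp_rot: [-90.0, 0.0, -29.3]
wrist_force: [-0.1, 0.1, -0.1]
opening: 0.0002
time: 7.2
ee_pos: [0.5317, 0.2346, 0.1583]
tcp_rot: [-90.0, 0.0, 8.3]
wrist_force: [-0.1, 0.2, -0.5]
opening: -0.0
top rim [118.  72.] 7.8862409591674805
post 53 [0.5988 0.1147 0.0872] 67.9
post 53 [ 0.5249 -0.0658  0.0872] -112.5
tab 64 [0.5357 0.206  0.0748] 0.1839
scene rim [118.  74.] 8.15184497833252
post 60 [0.5994 0.1135 0.087 ] 67.3
post 61 [ 0.5247 -0.068   0.0872] -112.1
tab 91 [0.5374 0.2039 0.0733] 0.1816
[0.53156302 0.23490883 0.15806364] [-9.00022941e+01  6.29453135e-02  8.17570595e+00]
```

View pics/s3.png

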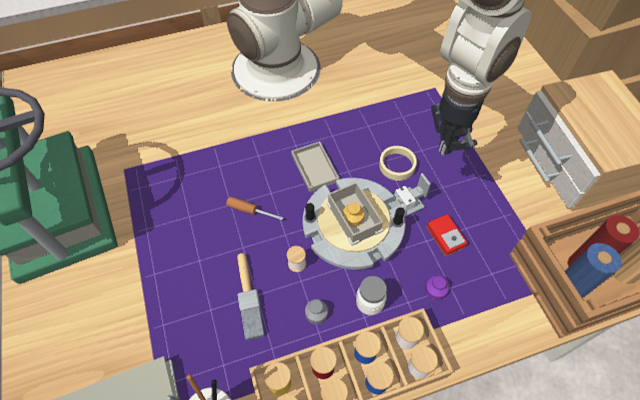

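The picture shows the long side of the box facing the bolt, with its slot in front of the guide and the weight standing near pixel (355,212). The rim reads about 8.0° against a station yaw of about 8.1°. Next I'll lower the fingers behind the tab and push.

```bash
python3 -m jog '[[1,0,0,-1.3,0,0,0],[1,0,0,-2.7,0,0,0],[1,0,0,-4,0,0,0],[1,0,0,-4,0,0,0],[1,0,0,-4,0,0,0]]'
python3 -m jog '[[1,0.04,-0.3,0,0,0,0],[1,0.08,-0.55,0,0,0,0],[1,0.11,-0.8,0,0,0,0],[1,0.15,-1.05,0,0,0,0],[1,0.18,-1.3,0,0,0,0]]'
python3 -m jog '[[1,0.03,-0.2,0,0,0,0],[1,0.06,-0.4,0,0,0,0],[1,0.08,-0.55,0,0,0,0],[1,0.08,-0.55,0,0,0,0],[1,0.08,-0.55,0,0,0,0]]'
python3 - <<'E'
from h import *
meas('top');meas('scene')
E
```

```text
time: 7.8
ee_pos: [0.5318, 0.2321, 0.0592]
tcp_rot: [-90.0, 0.1, 7.8]
wrist_force: [-1.0, 0.4, 1.1]
opening: -0.0002
time: 8.3
ee_pos: [0.5366, 0.1998, 0.0595]
tcp_rot: [-90.0, -0.1, 7.9]
wrist_force: [1.2, 3.0, 2.0]
opening: -0.0003
time: 8.8
ee_pos: [0.5378, 0.1885, 0.0589]
tcp_rot: [-89.7, -0.0, 8.0]
wrist_force: [-2.3, 14.7, 2.6]
opening: -0.0002
top rim [117.  72.] 7.592062473297119
post 48 [0.5992 0.1154 0.087 ] 67.8
post 53 [ 0.525  -0.0657  0.0874] -112.4
tab 62 [0.5364 0.1753 0.0748] 0.1534
scene rim [118.  74.] 7.550817966461182
post 67 [0.5992 0.1133 0.0871] 67.4
post 57 [ 0.5246 -0.0672  0.0874] -112.3
tab 135 [0.542  0.176  0.0756] 0.1533
```

```bash
python3 -m jog '[[1,0.01,-0.1,0,0,0,0],[1,0.01,-0.1,0,0,0,0],[1,0.01,-0.1,0,0,0,0],[1,0.01,-0.1,0,0,0,0]]'
python3 -m jog '[[1,-0.1,0.7,0,0,0,0],[1,-0.2,1.4,0,0,0,0],[1,-0.2,1.4,1.5,0,0,0],[1,-0.2,1.4,3,0,0,0],[1,-0.2,1.4,4,0,0,0]]'
python3 - <<'E'
from h import *
im,_=meas('top');im2,_=meas('scene')
a=np.vstack([im[150:290,180:370],im2[150:290,290:480]])
save('fin.png',cv2.resize(a,None,fx=2.1,fy=2.1,interpolation=cv2.INTER_CUBIC))
E
```

```text
time: 9.3
ee_pos: [0.5378, 0.1883, 0.0591]
tcp_rot: [-89.5, -0.0, 8.1]
wrist_force: [-2.3, 27.5, 0.7]
opening: -0.0
time: 9.8
ee_pos: [0.5335, 0.2191, 0.161]
tcp_rot: [-90.0, -0.1, 7.9]
wrist_force: [-0.9, 0.5, 0.7]
opening: -0.0
top rim [117.  72.] 7.811769485473633
post 58 [0.5989 0.1148 0.087 ] 67.9
post 51 [ 0.5251 -0.0658  0.0871] -112.4
tab 58 [0.5396 0.1751 0.0746] 0.1527
scene rim [118.  74.] 7.861800193786621
post 60 [0.5997 0.1132 0.087 ] 67.1
post 61 [ 0.5246 -0.0677  0.0869] -112.2
tab 92 [0.5416 0.1731 0.0731] 0.1505
```

View pics/fin.png

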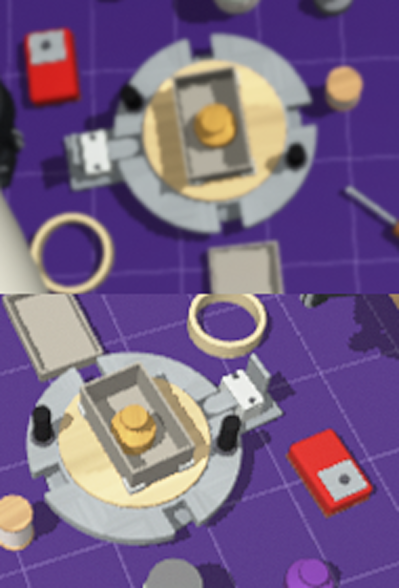

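The tab stands against the guide and the bolt is in the slot. The force rose from 15 to 27 N with no further motion, so the bolt is at its stop. The weight is upright and the arm is clear.

```bash
python3 -c "
from workcell import bot
print(bot.job_done())"
```

```text
the job is handed in; nothing more can be done
None
```

The turntable now has a long side of the box facing the bolt, and the bolt is fully home in that slot. I handed the job in at about 10 s of the 48 s; no verdict is reported. I pushed one post about 85° clockwise with shut fingertips, checked the alignment, then pushed the thumb tab in and backed off clear.

**Last checks:**
- **Alignment:** the box reads about 7.8° and the station about 8.1°. That 0.3° (about 0.005 rad) is well inside the 0.05 rad limit.
- **Bolt:** the tab moved about 31 mm by camera, against a full stroke of 32 mm. On the last push the force rose from 15 to 27 N with no further motion, so it is on its stop. The pictures show the tab against the guide.
- **Weight and other things:** the weight stands upright in the box. The nearby loose things look unmoved in the final crops, judged by eye rather than measured. The brush and most of the awl lay outside those crops.

The only disagreement was between the two cameras: about 2 mm in position and under 1° in angle, within calibration. No check failed.

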